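# Shake up the next glaze sample on the touch shaker

### The arm

A 6-joint arm with a two-finger parallel gripper is mounted at the origin on a cart in front of the work surface, level with it; the furniture and walls round the work are solid. World frame = base frame: x ahead of the robot, y to its left, z up, the work surface at z = 0. Lengths are in m, angles in rad, forces in N, time in s.
With the tool pointing down it reaches from about 0.2 to 0.875 m from the base axis. Payload 3.4 kg.
Tool frame: the origin (TCP) lies on the centre line of the jaws, within the pads' length; the fingertips stand 14 mm ahead of it and the grasp point (between the pads) lies 5 mm behind it (ctrl.tip_extent is the distance from the TCP to the fingertips, in m); y points along the fingers, z is the direction in which the jaws open and shut, and the axes are right-handed (so a half turn about y gives the same grasp; the last joint's range is limited). The gripper opens to 94 mm and grips with 3 to 60 N. Pads are 16 mm wide; open, the fingers measure 119 mm over their backs; the gripper's body (75 mm by 177 mm) begins 78 mm behind the grasp point.
Start: joints at [1.072, 0.276, 1.505, -0, 1.361, -0.121], TCP at [0.212, 0.534, 0.182] pointing down, gripper open.
Joint ranges: [-2.89, 2.89], [-0.75, 2.08], [0.22, 2.7], [-1.18, 4.32], [0.11, 2.71], [-2.7, 2.7]. Speed limits (rad/s): [2.57, 2.57, 3.14, 3.14, 3.14, 3.14].

### API

Orientations are given as a unit quaternion [x, y, z, w].
In Python, from rig import ctrl gives the robot as it stands. The module is installed in compiled form; this text tells all that it offers.
- The arm moves only by the tool send_rows, never from a script. Its argument "increments" is a list of rows, each a list of 4 numbers: the shift along the world's x, y, z in mm, then the turn about the world's z in degrees. A call has exactly 8 rows; each row is the pose to reach, as a shift and turn from the pose commanded when the call began; what a row does not reach only later rows make up. A row lasts 1/10 s, in which the tool goes at most 50 mm and 8.59 degrees, less where a joint would pass 70% of its speed; a pose out of reach is approached as far as the arm can. A call with a gripper value outside its range is refused whole. "gripper" is the gripper command: -1 is shut, 1 is fully open, values between are in proportion, set as the call begins (left out, the last holds). The fingers move at their own pace and stop on an object; "squeeze" is the grip in N (left out, the last holds). Time passes only in rows, so rows that repeat a pose let the fingers close, or fill a call up. It gives the time, the measured TCP pose, the force and the opening at its end, in the units of the state.
- ctrl.read_state(): the state, without advancing time (a new reading comes with each control period).
- ctrl.snapshot(name): name is "side" or "top" or "wrist"; returns the picture (384x512x3 uint8, blue, green, red); there is no depth.
- ctrl.get_calibration(name): a dict with "K" (3x3 intrinsics, pixels), "rvec" (rotation vector, rad) and "tvec" (3), from world to camera coordinates, as OpenCV has them. Camera axes: x right, y down, z forward; pixel columns grow to the right and rows downward; lengths in m; the calibration is good to about 2 mm. A picture is of the moment at which its call begins: read the wrist's pose just before it. get_calibration takes no time and is no camera call; for the wrist camera it gives the pose at the moment of the call.
- ctrl.hand_in(): hands the job in, once; it reports no verdict.
Trained networks look in the newest picture that a camera, given by its name, has taken for a name from the list of things; names that differ only in an ending like _2 or _b are one class to them, and where a whole thing is asked for, a point or a joint stands for the part that bears it (a point fixed in the world has none). Each returns a list of dicts, best first, with "p" (0 to 1); they miss things now and then, are a little off and sometimes report something else, mostly with a low value. They report only what shows in the picture. A call takes as long as a camera call.
- ctrl.search_frame(camera, query): "point" ([column, row] in pixels, amid what is visible of it).
- ctrl.regions_of(camera, query): "region" (384x512 bool, what is visible of it) and "point" ([column, row] in pixels, amid what is visible of it).
The state is a dict: "t": time; "q": joint angles; "joint_vel": joint speeds; "joint_torque": joint torques, N m; "tcp_pos": TCP position; "orientation": TCP orientation; "wrist_force": force on the tool from outside, world axes, zero at the start; "wrist_torque": the same for the moment, N m; "gripper_width": finger opening in m.
Only numpy, scipy, OpenCV 4.12 (cv2) and the standard library are available. Lean on these libraries where they do the work, as an engineer would, in place of code of your own. Each camera call takes 0.05 s, during which the arm holds its last target.

### The job

The shaker runs only while a flask is pressed down in its sprung ring. Lift the finished blue-capped flask out of the ring and stand it upright, wholly on the round plaster bat, then let go of it; seat the orange-capped flask upright in the ring, press it straight down until the ring is fully down on its stops, and finish while still holding it pressed there. Push on the flask only, not on the shaker itself, and leave the beaker, brush and green test tile where they are.

Things in the scene. Friction and masses are not known exactly. Their poses are not given: they have to be found in the camera images.
- blue_flask_center (a point): off-white flask with a BLUE ribbed cap (finished sample), seated at first in the shaker's ring; 132 mm tall. This point is half-way up on its axis, 66 mm above the foot's underside; the ball-shaped body's centre is 22 mm below it, the middle of the cap (34 mm diameter, 36 mm tall; grip it there) 48 mm above it. z axis to the cap.
- blue_flask: the same flask; origin at the centre of its foot's underside, z to the cap. Body a ball 84 mm in diameter, foot 42 mm in diameter, neck 27 mm, cap from 96 to 132 mm above the origin. About 0.24 kg (varies).
- orange_flask_center (a point): the same kind of flask with an ORANGE cap, the next sample; it stands on its foot on the table. The same sizes; this point is half-way up, 66 mm above the foot's underside.
- orange_flask: the same orange-capped flask; origin at the centre of its foot's underside, z to the cap.
- ring_center (a point): centre of the shaker's black rubber ring at mid-height of its round bar (10 mm thick, hole 66 mm); moves with the ring, 96 mm above the table when up. A flask's ball sinks into the hole and centres itself: seated, the flask's half-way point is 50 mm above this point, its foot 16 mm below it.
- ring (a joint): how far the ring is pressed down, m: 0 up, 0.012 fully down on its stops. Springs push it up: a seated flask's own weight does not move it; about 2 N of extra push starts it, about 7 N holds it fully down; it springs up when let go. Above 0.0095 it counts as down.
- shaker: grey touch shaker fixed to the table, 154 x 174 mm, top at 54 mm, with three guide pins and springs round the ring (pin tops 107 mm high, 58 mm from the ring's axis); origin under the ring's centre on the table. Its knob and switch face its -x side.
- bat_top (a point): centre of the upper face of the round white plaster bat, 200 mm in diameter, 20 mm thick, fixed on the table
- beaker: pale bisque beaker, 64 mm in diameter, 79 mm tall, not to be moved; origin under its centre
- brush: small blue nozzle brush lying along its y axis, 135 mm long, 10 mm thick, not to be moved; origin under its middle
- tile_a: green-topped L-shaped glaze test tile, 30 x 34 mm, 61 mm tall, not to be moved; origin under its centre

How it is judged:
By the outcome, as a careful person would: the job done as asked, in the order asked, and still so for the second after the job is handed in, while the arm keeps its last pose, push and grip.
It also fails if it takes over 64 s, if anything falls off the work surface, if the arm or the gripper's body presses on something with over 40 N, if the wrist force passes 120 N, or if a joint passes its speed limit or range.

## Working session

There is one attempt and no reset: what is moved stays moved. The work goes in short steps, Python scripts to look and compute and a tool call to move; the robot and the scene stay as the last step left them, time stands still between calls to the robot, and variables do not carry over. Pictures are saved under pics/ and viewed, and the job is handed in when it is done.

Besides the shell and the picture viewer there is one more tool, called after "Emit:" as name([rows], argument=value, ...), one row to a line, values as JSON. send_rows: Moves the arm, as the interface text tells. Its arguments: {"type":"object","properties":{"increments":{"type":"array","items":{"type":"array","items":{"type":"number"}}},"gripper":{"type":"number"},"squeeze":{"type":"number"}},"required":["increments"]}

```bash
mkdir -p pics
cat > h.py <<'E'
import numpy as np,cv2
from rig import ctrl
def cal(n):
    c=ctrl.get_calibration(n);return np.array(c['K'],float),np.array(c['rvec'],float).reshape(3,1),np.array(c['tvec'],float).reshape(3,1)
def ray(c,p):
    K,r,t=c;R=cv2.Rodrigues(r)[0];d=R.T@np.linalg.inv(K)@np.array([p[0],p[1],1.]);o=(-R.T@t).ravel();return o,d/np.linalg.norm(d)
def onz(c,p,z):
    o,d=ray(c,p);return o+d*(z-o[2])/d[2]
def tri(rs):
    A=np.zeros((3,3));b=np.zeros(3)
    for o,d in rs:
        M=np.eye(3)-np.outer(d,d);A+=M;b+=M@o
    x=np.linalg.solve(A,b);return x,[np.linalg.norm((np.eye(3)-np.outer(d,d))@(x-o)) for o,d in rs]
def proj(c,X): return cv2.projectPoints(np.array(X,float).reshape(-1,1,3),c[1],c[2],c[0],None)[0].reshape(-1,2)
E
python3 - <<'E'
from h import *
print(ctrl.read_state())
for n in ['side','top','wrist']:
    c=cal(n);print(n,ray(c,(256,192)))
    cv2.imwrite(f'pics/{n}0.png',ctrl.snapshot(n))
    for q in ['blue_flask','orange_flask','ring','shaker','bat_top','beaker','brush','tile_a','blue_flask_center','orange_flask_center','ring_center']:
        try:print(n,q,[(np.round(d['point'],1).tolist(),round(d['p'],2)) for d in ctrl.search_frame(n,q)[:3]])
        except Exception as e:print(n,q,e)
E
```

```text
{'t': 0.0, 'q': array([ 1.07200267e+00,  2.76593303e-01,  1.50609599e+00,  2.20636703e-05,
        1.36066095e+00, -1.21005692e-01]), 'joint_vel': array([-0.00043519,  0.00040451, -0.00086914,  0.00031294, -0.00153072,
        0.00022722]), 'joint_torque': array([ 7.23632129e-04, -4.04600644e+01, -2.37229568e+01,  7.03354552e-02,
        3.44438769e-02, -1.25401552e-04]), 'tcp_pos': array([0.21181743, 0.53393908, 0.18122052]), 'orientation': array([ 0.69511803, -0.13297365,  0.13258011, -0.69393908]), 'wrist_force': array([0.66315171, 0.12771343, 0.28641845]), 'wrist_torque': array([ 0.06336797, -0.00620949,  0.04074332]), 'gripper_width': 0.0941003824486549}
side (array([ 1.07091133, -0.11816562,  1.18394515]), array([-0.43034853,  0.17799338, -0.88493983]))
side blue_flask [([233.0, 188.8], 0.91)]
side orange_flask [([165.6, 211.6], 0.72)]
side ring [([232.1, 200.4], 0.8), ([177.3, 262.4], 0.57), ([247.8, 278.5], 0.48)]
side shaker [([236.9, 213.0], 0.59)]
side bat_top [([317.1, 163.0], 0.69)]
side beaker [([178.3, 260.5], 0.63)]
side brush [([314.5, 163.5], 0.5)]
side tile_a [([24
[... 369 characters left out ...]
8)]
top shaker [([273.7, 211.4], 0.92)]
top bat_top [([154.9, 223.9], 0.6)]
top beaker [([363.3, 140.0], 0.91)]
top brush [([225.6, 271.4], 0.68)]
top tile_a [([293.8, 101.9], 0.62)]
top blue_flask_center [([277.4, 193.7], 0.57)]
top orange_flask_center [([367.6, 215.2], 0.68)]
top ring_center [([270.6, 210.2], 0.69), ([278.6, 194.8], 0.52)]
wrist (array([0.14982318, 0.55922006, 0.38391927]), array([ 0.22522257, -0.07926497, -0.97107768]))
wrist blue_flask []
wrist orange_flask []
wrist ring []
wrist shaker []
wrist bat_top [([207.5, 332.9], 0.56)]
wrist beaker [([204.9, 330.5], 0.65)]
wrist brush []
wrist tile_a []
wrist blue_flask_center []
wrist orange_flask_center []
wrist ring_center []
```

View pics/side0.png

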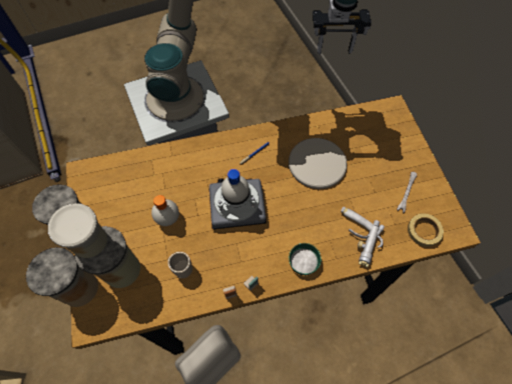

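View pics/top0.png

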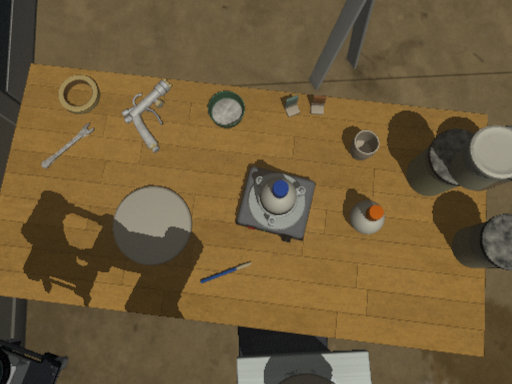

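View pics/wrist0.png

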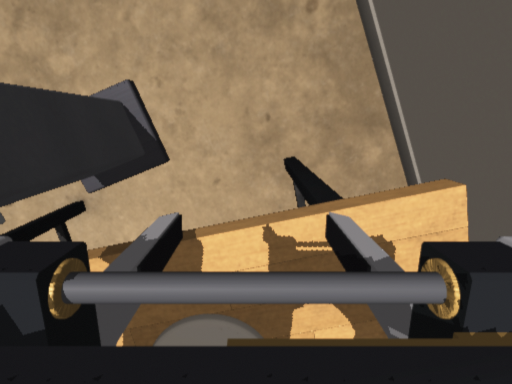

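Run:
```python
from h import *
I={n:cv2.imread(f'pics/{n}0.png') for n in ['side','top']}
C={n:cal(n) for n in I}
def seg(n,lo,hi,roi):
    h=cv2.cvtColor(I[n],cv2.COLOR_BGR2HSV);m=cv2.inRange(h,lo,hi);M=np.zeros_like(m);x0,y0,x1,y1=roi;M[y0:y1,x0:x1]=m[y0:y1,x0:x1]
    k,l,s,c=cv2.connectedComponentsWithStats(M);i=1+np.argmax(s[1:,4]);x,y,w,hh,a=s[i];return c[i],s[i]
pts={}
for nm,lo,hi,r in [('blue',(105,120,60),(130,255,255),{'side':(215,160,255,195),'top':(265,170,300,205)}),('orange',(3,190,150),(14,255,255),{'side':(145,190,180,215),'top':(360,195,395,228)})]:
    rs=[]
    for n in I:
        p,s=seg(n,lo,hi,r[n]);print(nm,n,p,s);rs.append(ray(C[n],p))
    print(nm,tri(rs), [onz(C[n],seg(n,lo,hi,r[n])[0],0.18 if nm=='blue' else .114) for n in I] )
# bat ellipse: white regions
for n in I:
    for q in ['bat_top','shaker','brush','tile_a','beaker']:
        for d in ctrl.regions_of(n,q)[:1]:
            m=d['region'].astype(np.uint8);cs,_=cv2.findContours(m,cv2.RETR_EXTERNAL,cv2.CHAIN_APPROX_NONE);c=max(cs,key=cv2.contourArea)
            (x,y),r,a=cv2.fitEllipse(c); z={'bat_top':.02,'shaker':.054,'brush':.01,'tile_a':.03,'beaker':.04}[q]
            print(n,q,round(d['p'],2),(x,y),r,cv2.boundingRect(c),onz(C[n],(x,y),z).round(3), d['point'])
# crocks heights/pos
for pair in [((77,226),(495,152)),]:
    print('tall crock', tri([ray(C['side'],pair[0]),ray(C['top'],pair[1])]))
for q,p in [('fl2',(55,270))]: print(onz(C['side'],p,.15))
print('pins',proj(C['top'],[[.45,0.05,.107]]))
```

```text
blue side [233.17708333 174.5       ] [228 170  11  10  96]
blue top [280.08080808 188.08585859] [273 180  15  17 198]
blue (array([0.51734363, 0.04187558, 0.20482206]), [np.float64(0.0004900868818330872), np.float64(0.0004900868818331026)]) [array([0.50346345, 0.04641139, 0.18      ]), array([0.52211005, 0.0395518 , 0.18      ])]
orange side [159.09302326 199.69767442] [154 195  11  10  86]
orange top [376.29801325 211.58278146] [370 205  14  14 151]
orange (array([ 0.46670052, -0.177004  ,  0.13170993]), [np.float64(0.0010900913786529847), np.float64(0.0010900913786529333)]) [array([ 0.45701018, -0.17695413,  0.114     ]), array([ 0.468764  , -0.18315601,  0.114     ])]
side bat_top 0.72 (316.44512939453125, 162.73741149902344) (49.24788284301758, 57.73307418823242) (288, 138, 58, 51) [0.485 0.35  0.02 ] [314.4, 163.2]
side shaker 0.66 (235.8303680419922, 203.84584045410156) (54.45383834838867, 59.73005676269531) (208, 178, 58, 51) [0.534 0.035 0.054] [235.4, 210.6]
side brush 0.55 (254.1446533203125, 152.20361328125) (2.4751222133636475, 36.972347259521484) (241, 142, 28, 21) [0.3
[... 588 characters left out ...]
82, 75) [0.51  0.042 0.054] [271.6, 212.0]
top brush 0.66 (230.33473205566406, 269.6867370605469) (3.6022651195526123, 79.41209411621094) (201, 261, 51, 22) [0.357 0.163 0.01 ] [227.2, 271.8]
top tile_a 0.7 (291.19207763671875, 105.04817199707031) (13.897407531738281, 20.961496353149414) (284, 95, 15, 21) [ 0.772 -0.015  0.03 ] [292.0, 103.4]
top beaker 0.76 (364.18621826171875, 144.60594177246094) (24.5820369720459, 31.493005752563477) (350, 130, 30, 30) [ 0.652 -0.192  0.04 ] [361.6, 141.3]
tall crock (array([ 0.54927533, -0.36900375,  0.29883114]), [np.float64(0.003349446643907259), np.float64(0.003349446643907248)])
[ 0.56551056 -0.48662592  0.15      ]
pins [[275.59681941 225.17304671]]
```

Run:
```python
import cv2
a=cv2.imread('pics/top0.png');b=cv2.imread('pics/side0.png')
cv2.imwrite('pics/topz.png',cv2.resize(a[120:280,220:400],None,fx=4,fy=3.7,interpolation=2)) if 0 else cv2.imwrite('pics/topz.png',cv2.resize(a[120:260,220:400],None,fx=4,fy=4,interpolation=2))
cv2.imwrite('pics/sidez.png',cv2.resize(b[140:280,20:220],None,fx=4,fy=4,interpolation=2))
```

```text
(no output)
```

View pics/topz.png

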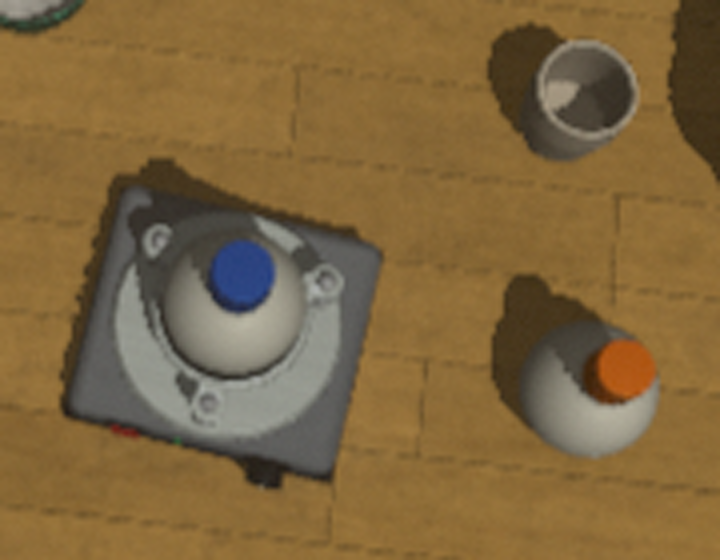

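View pics/sidez.png

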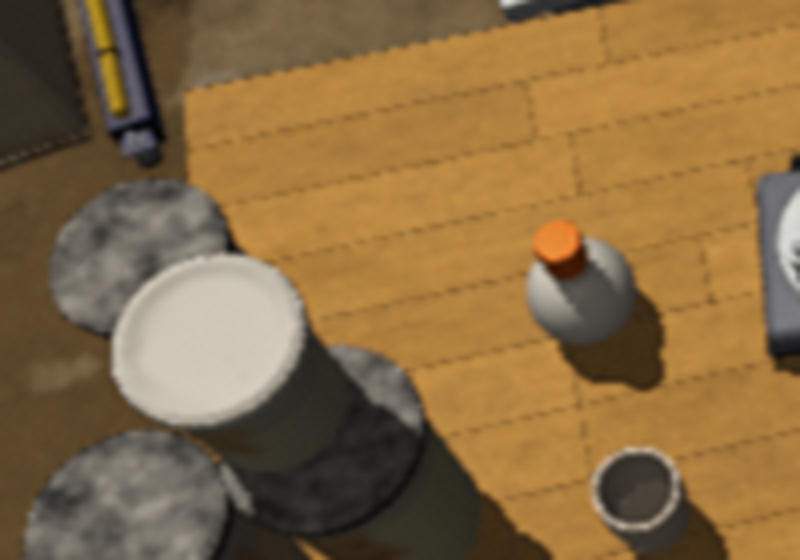

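Run:
```python
from h import *
from scipy.spatial.transform import Rotation as R
s=ctrl.read_state();print(s['t'],R.from_quat(s['orientation']).as_matrix().round(3))
S,T=cal('side'),cal('top')
for a,b in [((97,253),(460,160)),((57,204),(497,241)),((62,275),(443,150)),((107,252),(452,160))]: print(tri([ray(S,a),ray(T,b)]))
# predicted cap/outline check
for X in ([.5174,.0419,.212],[.5174,.0419,.124],[.4667,-.177,.132],[.4667,-.177,.044]): print(X,proj(S,X),proj(T,X))
```

```text
2.3 [[ 0.929  0.     0.369]
 [-0.369  0.     0.929]
 [ 0.    -1.     0.   ]]
(array([ 0.56954175, -0.37157602,  0.16028359]), [np.float64(0.0009443634836109972), np.float64(0.0009443634836109427)])
(array([ 0.38325248, -0.43396721,  0.1589513 ]), [np.float64(0.008221184079813947), np.float64(0.00822118407981386)])
(array([ 0.59921497, -0.41341716,  0.135651  ]), [np.float64(0.061251027261231834), np.float64(0.06125102726123189)])
(array([ 0.572802  , -0.3520122 ,  0.15437235]), [np.float64(0.003222033486380437), np.float64(0.0032220334863804156)])
[0.5174, 0.0419, 0.212] [[232.86160572 173.23898887]] [[280.05246713 187.33188849]]
[0.5174, 0.0419, 0.124] [[234.67904355 188.11383442]] [[277.68390722 194.94932679]]
[0.4667, -0.177, 0.132] [[158.68725753 199.64822452]] [[375.84143995 211.4581627 ]]
[0.4667, -0.177, 0.044] [[165.04319989 212.29713319]] [[366.15744632 216.71607525]]
```

Emit:
send_rows([
  [25,-35,20,0],
  [50,-75,40,0],
  [75,-115,60,0],
  [100,-155,80,0],
  [125,-195,80,0],
  [150,-235,80,0],
  [175,-275,80,0],
  [200,-315,80,0],
], gripper=1, squeeze=35)

```text
t: 3.1
tcp_pos: [0.4129, 0.2178, 0.2625]
orientation: [-0.694, 0.132, -0.133, 0.695]
wrist_force: [1.3, 0.1, -0.9]
gripper_width: 0.094
```

Emit:
send_rows([
  [25,-40,0,0],
  [45,-75,0,0],
  [65,-110,0,0],
  [85,-140,0,0],
  [98,-164,0,0],
  [105,-177,0,0],
  [105,-177,0,0],
  [105,-177,0,0],
])

```text
t: 3.9
tcp_pos: [0.5165, 0.0433, 0.262]
orientation: [-0.694, 0.133, -0.132, 0.695]
wrist_force: [-1.0, -0.2, 0.1]
gripper_width: 0.0939
```

Run:
```python
from h import *
s=ctrl.read_state();print(s['t'],s['tcp_pos'],s['wrist_force'])
c=cal('wrist');im=ctrl.snapshot('wrist')
for p in proj(c,[[.5174,.0419,.212]]+[[.5174+.017*np.cos(a),.0419+.017*np.sin(a),.212] for a in np.arange(0,6.28,.5)]):cv2.circle(im,tuple(int(v) for v in p),1,(0,255,0),-1)
cv2.imwrite('pics/w1.png',im)
```

```text
3.9 [0.51653372 0.04329201 0.26203832] [-0.96997513 -0.20900589  0.11209459]
```

View pics/w1.png

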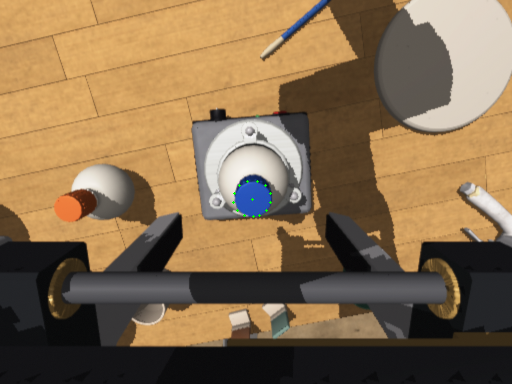

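The wrist view shows the blue cap at (253,197), exactly under my projected outline, so I'm descending and gripping.

Emit:
send_rows([
  [1,-1.5,-20,0],
  [1,-1.5,-40,0],
  [1,-1.5,-60,0],
  [1,-1.5,-70,0],
  [1,-1.5,-73,0],
  [1,-1.5,-73,0],
  [1,-1.5,-73,0],
  [1,-1.5,-73,0],
])

```text
t: 4.75
tcp_pos: [0.5188, 0.0411, 0.1901]
orientation: [-0.694, 0.132, -0.133, 0.695]
wrist_force: [-1.4, -1.0, 0.4]
gripper_width: 0.0943
```

Emit:
send_rows([
  [0,0,0,0],
  [0,0,0,0],
  [0,0,0,0],
  [0,0,0,0],
  [0,0,0,0],
  [0,0,0,0],
  [0,0,0,0],
  [0,0,0,0],
], gripper=-1, squeeze=35)

```text
t: 5.55
tcp_pos: [0.5181, 0.041, 0.1891]
orientation: [-0.695, 0.133, -0.133, 0.695]
wrist_force: [-0.2, 0.7, 0.1]
gripper_width: 0.0334
```

Emit:
send_rows([
  [0,0,4,0],
  [0,0,12,0],
  [0,0,25,0],
  [0,0,40,0],
  [0,0,55,0],
  [0,0,62,0],
  [0,0,65,0],
  [0,0,65,0],
])

```text
t: 6.35
tcp_pos: [0.5182, 0.041, 0.2543]
orientation: [-0.694, 0.133, -0.133, 0.695]
wrist_force: [0.1, 0.1, 0.6]
gripper_width: 0.0007
```

Emit:
send_rows([
  [-2,20,0,0],
  [-6,55,0,0],
  [-10,95,0,0],
  [-16,140,0,0],
  [-22,185,0,0],
  [-28,230,0,0],
  [-33,265,0,0],
  [-36,290,0,0],
])

```text
t: 7.15
tcp_pos: [0.4809, 0.3333, 0.253]
orientation: [0.695, -0.133, 0.131, -0.694]
wrist_force: [1.5, -1.0, 0.6]
gripper_width: 0.0003
```

Run:
```python
from h import *
s=ctrl.read_state();print(s['t'],s['tcp_pos'],s['wrist_force'],s['gripper_width'])
for n in ['side','top','wrist']: cv2.imwrite(f'pics/{n}2.png',ctrl.snapshot(n))
a=cv2.imread('pics/side2.png')[120:260,150:350];b=cv2.imread('pics/top2.png')[120:260,80:280]
cv2.imwrite('pics/c2.png',np.hstack([cv2.resize(x,None,fx=2,fy=2) for x in (a,b)]))
```

```text
7.15 [0.4808851  0.33327957 0.25298215] [ 1.54352867 -1.00376821  0.63537604] 0.0003419737255403212
```

View pics/c2.png

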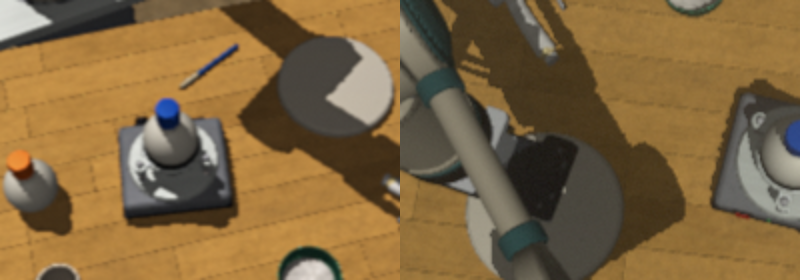

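View pics/wrist2.png

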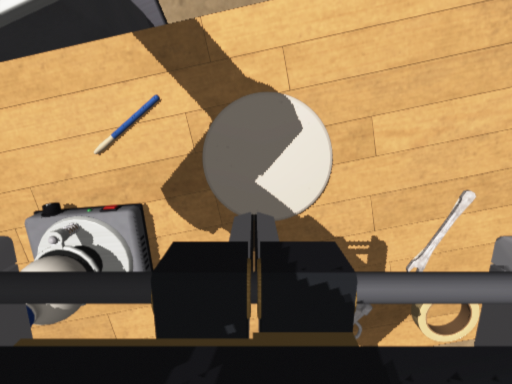

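The grip slipped: the fingers closed empty, and the flask is still in the ring with its cap near side pixel (234,175). I'm going back to measure again, then will grip harder and wait longer.

Emit:
send_rows([
  [3,-35,10,0],
  [7,-75,10,0],
  [12,-115,10,0],
  [17,-155,10,0],
  [22,-195,10,0],
  [27,-235,10,0],
  [32,-265,10,0],
  [36,-290,10,0],
], gripper=1)

```text
t: 8.1
tcp_pos: [0.5174, 0.0374, 0.2638]
orientation: [0.695, -0.134, 0.134, -0.694]
wrist_force: [0.3, 0.2, 0.8]
gripper_width: 0.0611
```

```bash
cat > m.py <<'E'
from h import *
def capseg(im,lo=(105,120,60),hi=(130,255,255),roi=None):
    h=cv2.cvtColor(im,cv2.COLOR_BGR2HSV);m=cv2.inRange(h,lo,hi);M=np.zeros_like(m);x0,y0,x1,y1=roi;M[y0:y1,x0:x1]=m[y0:y1,x0:x1]
    k,l,s,c=cv2.connectedComponentsWithStats(M);i=1+np.argmax(s[1:,4]);return c[i],s[i]
E
python3 - <<'E'
from m import *
s=ctrl.read_state();print(s['t'],s['tcp_pos'],s['wrist_force'],s['gripper_width'])
c=cal('wrist');im=ctrl.snapshot('wrist');cv2.imwrite('pics/w3.png',im)
for p in proj(c,[[.5174,.0419,.212]]+[[.5174+.017*np.cos(a),.0419+.017*np.sin(a),.212] for a in np.arange(0,6.28,.5)]):cv2.circle(im,tuple(int(v) for v in p),1,(0,255,0),-1)
cv2.imwrite('pics/w3b.png',im)
side=ctrl.snapshot('side');cv2.imwrite('pics/side3.png',side)
print(capseg(side,roi=(215,160,255,195)))
E
```

```text
8.1 [0.51735442 0.03743684 0.26382657] [0.2554472  0.20206572 0.78101894] 0.06110917998518131
(array([233.17708333, 174.5       ]), array([228, 170,  11,  10,  96], dtype=int32))
```

View pics/w3b.png

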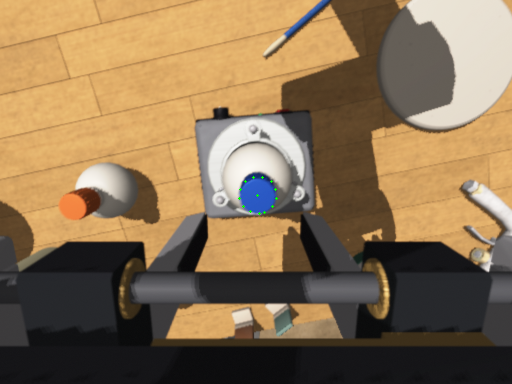

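View pics/side3.png

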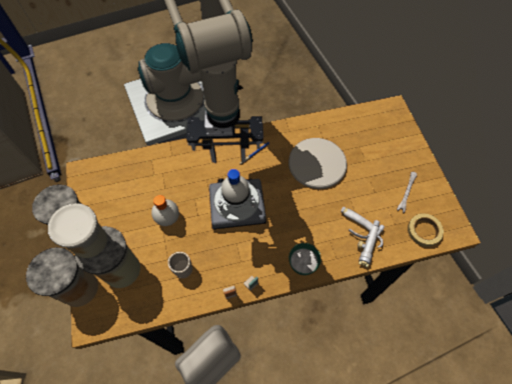

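Emit:
send_rows([
  [0,4,0,0],
  [0,4,0,0],
  [0,4,-20,0],
  [0,4,-45,0],
  [0,4,-65,0],
  [0,4,-74,0],
  [0,4,-74,0],
  [0,4,-74,0],
], gripper=1)

```text
t: 9.0
tcp_pos: [0.5186, 0.0455, 0.1908]
orientation: [-0.694, 0.132, -0.133, 0.695]
wrist_force: [-0.4, -0.1, 0.2]
gripper_width: 0.0941
```

Emit:
send_rows([
  [0,0,0,0],
  [0,0,0,0],
  [0,0,0,0],
  [0,0,0,0],
  [0,0,0,0],
  [0,0,0,0],
  [0,0,0,0],
  [0,0,0,0],
], gripper=-1, squeeze=50)

```text
t: 9.8
tcp_pos: [0.5181, 0.045, 0.19]
orientation: [-0.694, 0.133, -0.133, 0.695]
wrist_force: [1.0, -0.1, -1.2]
gripper_width: 0.0334
```

Emit:
send_rows([
  [0,0,0,0],
  [0,0,0,0],
  [0,0,0,0],
  [0,0,0,0],
  [0,0,0,0],
  [0,0,0,0],
  [0,0,0,0],
  [0,0,0,0],
])

```text
t: 10.6
tcp_pos: [0.5181, 0.045, 0.1901]
orientation: [-0.694, 0.133, -0.133, 0.695]
wrist_force: [-0.4, 0.2, -0.6]
gripper_width: 0.0004
```

Run:
```python
from m import *
s=ctrl.read_state();print(s['t'],s['tcp_pos'],s['wrist_force'],s['gripper_width'])
cv2.imwrite('pics/w4.png',ctrl.snapshot('wrist'));x=ctrl.snapshot('side');cv2.imwrite('pics/side4.png',cv2.resize(x[120:260,160:330],None,fx=4,fy=4))
```

```text
10.6 [0.51812569 0.04497867 0.19009628] [-0.41207619  0.17139712 -0.59732005] 0.0003864923284845152
```

View pics/side4.png

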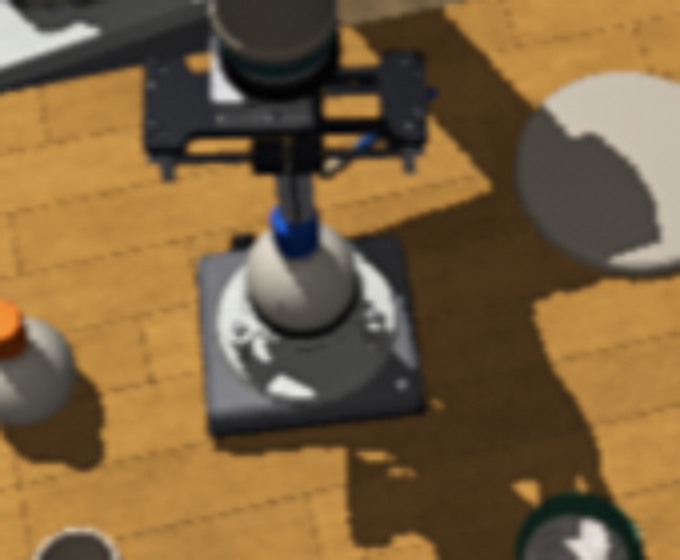

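View pics/w4.png

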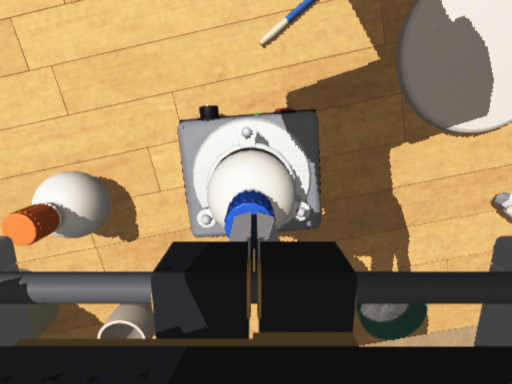

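Run:
```python
from m import *
print(ctrl.tip_extent)
for z in (.16,.176,.19,.21,.23): print(z,proj(cal('side'),[.518,.045,z]),proj(cal('wrist'),[.518,.045,z]))
print(proj(cal('wrist'),[.5174,.0419,.212]))
cv2.imwrite('pics/w4z.png',cv2.resize(cv2.imread('pics/w4.png')[130:280,160:350],None,fx=4,fy=4))
```

```text
0.014
0.16 [[235.02621481 182.05474285]] [[253.23974035 203.59344659]]
0.176 [[234.70920745 179.35137359]] [[253.24342657 209.29714625]]
0.19 [[234.42539861 176.93111406]] [[253.24709619 214.97518045]]
0.21 [[234.00914296 173.38137717]] [[253.25323943 224.4806506 ]]
0.23 [[233.57961684 169.7184727 ]] [[253.2607644  236.12407983]]
[[248.5400744  226.38519607]]
```

View pics/w4z.png

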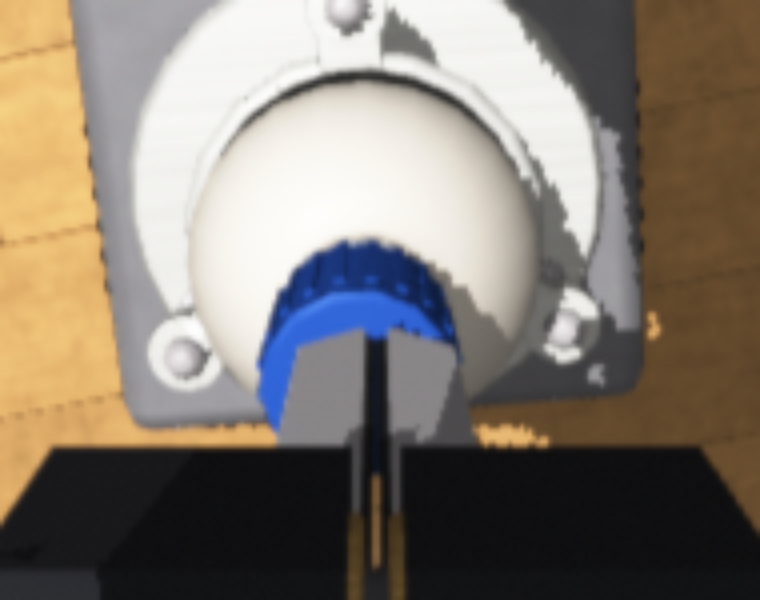

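Run:
```python
from m import *
c=cal('wrist');print(ray(c,(256,192)))
n=np.array([.929,-.369,0])
for z in (.176,.19,.212,.22):
  for o in (-.008,0,.008): print(z,o,proj(c,np.array([.518,.045,z])+n*o).ravel())
# cap as seen: top circle points
T=np.array([.5174,.0419,0])
for z in (.176,.212): print(z,[proj(c,T+[0,0,z]+.017*np.array(d)).ravel().round(1).tolist() for d in (-n,n,[.369,.929,0],[-.369,-.929,0])])
print([ (k,d['p']) for k in [0] for d in ctrl.search_frame('wrist','ring_center')])
```

```text
(array([0.45582279, 0.06972077, 0.39191932]), array([ 0.22522437, -0.07926614, -0.97107717]))
0.176 -0.008 [253.23358028 199.38181034]
0.176 0 [253.24342657 209.29714625]
0.176 0.008 [253.25311253 219.0510359 ]
0.19 -0.008 [253.23664388 204.46704023]
0.19 0 [253.24709619 214.97518045]
0.19 0.008 [253.25736747 225.30132136]
0.212 -0.008 [253.24235175 213.94146238]
0.212 0 [253.25392277 225.53797777]
0.212 0.008 [253.26527108 236.91129793]
0.22 -0.008 [253.24476222 217.94257377]
0.22 0 [253.25680162 229.99243898]
0.22 0.008 [253.26859952 241.80060525]
0.176 [[249.2, 188.8], [249.3, 230.5], [271.1, 210.0], [227.4, 210.0]]
0.212 [[248.4, 201.5], [248.7, 250.3], [274.4, 226.4], [222.7, 226.4]]
[(0, 0.65), (0, 0.64)]
```

Run:
```python
from m import *
n=np.array([.929,-.369,0]);c=cal('side')
for z in (.176,.19,.205,.212,.22): print(z,proj(c,np.array([.518,.045,z])+n*.008).ravel(),proj(c,np.array([.518,.045,z])+n*.0).ravel())
x=ctrl.snapshot('side');cv2.imwrite('pics/side5.png',cv2.resize(x[145:205,200:270],None,fx=8,fy=8,interpolation=0))
x=ctrl.snapshot('top');cv2.imwrite('pics/top5.png',x)
```

```text
0.176 [234.73735835 181.7692816 ] [234.70920745 179.35137359]
0.19 [234.45292883 179.36735588] [234.42539861 176.93111406]
0.205 [234.141254  176.7353514] [234.11442667 174.27921358]
0.212 [233.99328314 175.48577992] [233.96679784 173.02026729]
0.22 [233.82216113 174.04070363] [233.79607806 171.56440644]
```

View pics/side5.png

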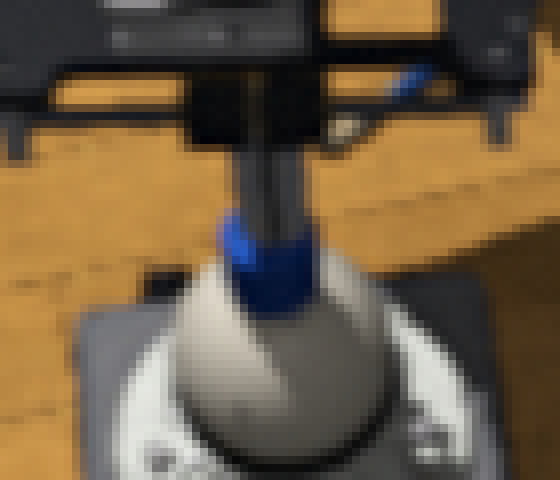

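Both camera views put the closed fingertips at about z = 0.212, resting over the cap top. They show as 36 mm shorter than the stated tip extent, so the grip was too high. I'll open, centre in y, go 35 mm lower and check.

Emit:
send_rows([
  [0,0,3,0],
  [0,-1,5,0],
  [-1,-3,5,0],
  [-1,-3,5,0],
  [-1,-3,5,0],
  [-1,-3,5,0],
  [-1,-3,5,0],
  [-1,-3,5,0],
], gripper=1)

```text
t: 11.65
tcp_pos: [0.5171, 0.042, 0.195]
orientation: [-0.694, 0.133, -0.133, 0.695]
wrist_force: [0.8, -0.1, 0.9]
gripper_width: 0.0606
```

Emit:
send_rows([
  [0,0,0,0],
  [0,0,0,0],
  [0,0,-5,0],
  [0,0,-13,0],
  [0,0,-21,0],
  [0,0,-29,0],
  [0,0,-36,0],
  [0,0,-39,0],
])

```text
t: 12.45
tcp_pos: [0.5165, 0.042, 0.1549]
orientation: [0.695, -0.133, 0.132, -0.694]
wrist_force: [0.2, 0.1, 0.1]
gripper_width: 0.0942
```

Run:
```python
from m import *
s=ctrl.read_state();print(s['t'],s['tcp_pos'],s['wrist_force'],s['gripper_width'])
x=ctrl.snapshot('side');y=ctrl.snapshot('wrist');cv2.imwrite('pics/side6.png',np.hstack([cv2.resize(x[140:210,200:270],(384,384)),cv2.resize(y[96:288,156:348],(384,384))]))
```

```text
12.45 [0.51648217 0.04199756 0.15489342] [0.16398726 0.09382595 0.05971135] 0.094213925139327
```

View pics/side6.png

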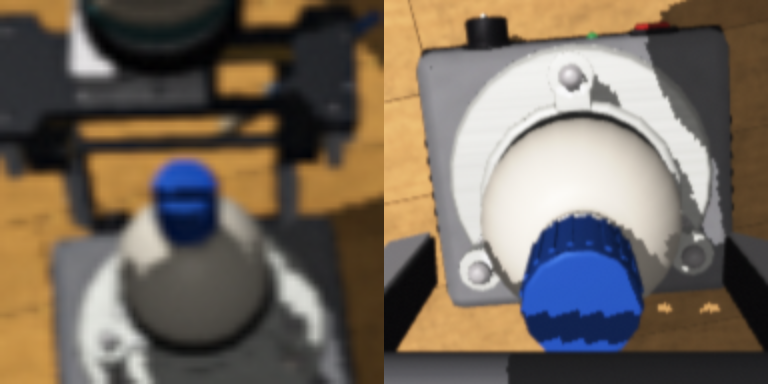

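Emit:
send_rows([
  [0,0,0,0],
  [0,0,0,0],
  [0,0,0,0],
  [0,0,0,0],
  [0,0,0,0],
  [0,0,0,0],
  [0,0,0,0],
  [0,0,0,0],
], gripper=-1, squeeze=40)

```text
t: 13.35
tcp_pos: [0.5172, 0.0421, 0.1561]
orientation: [-0.694, 0.133, -0.133, 0.695]
wrist_force: [1.0, 1.5, -0.3]
gripper_width: 0.0332
```

Emit:
send_rows([
  [0,0,0,0],
  [0,0,0,0],
  [0,0,0,0],
  [0,0,3,0],
  [0,0,8,0],
  [0,0,14,0],
  [0,0,20,0],
  [0,0,25,0],
])

```text
t: 14.15
tcp_pos: [0.5173, 0.0419, 0.1818]
orientation: [-0.694, 0.133, -0.133, 0.695]
wrist_force: [0.3, -0.1, -2.7]
gripper_width: 0.0335
```

Now held: opening 33.5 mm, and the −2.7 N reading matches the flask's weight. The foot is at TCP z − 0.076, so the bat placement is at TCP z ≈ 0.096.

Emit:
send_rows([
  [0,0,8,0],
  [0,0,20,0],
  [0,0,32,0],
  [-1,6,38,0],
  [-3,20,38,0],
  [-6,45,38,0],
  [-10,80,38,0],
  [-15,120,38,0],
])

```text
t: 14.95
tcp_pos: [0.5014, 0.1636, 0.2187]
orientation: [-0.694, 0.133, -0.133, 0.695]
wrist_force: [0.8, -0.0, -2.0]
gripper_width: 0.0335
```

Emit:
send_rows([
  [-5,40,0,0],
  [-10,80,0,0],
  [-14,115,0,0],
  [-17,145,0,0],
  [-20,170,0,0],
  [-22,185,0,0],
  [-22,190,0,0],
  [-22,190,0,0],
])

```text
t: 15.75
tcp_pos: [0.4797, 0.3522, 0.2187]
orientation: [0.695, -0.133, 0.132, -0.694]
wrist_force: [-0.7, 0.2, -2.8]
gripper_width: 0.0336
```

Run:
```python
from m import *
s=ctrl.read_state();print(s['t'],s['tcp_pos'],s['wrist_force'],s['gripper_width'])
x=ctrl.snapshot('side');y=ctrl.snapshot('wrist');cv2.imwrite('pics/s7.png',np.hstack([cv2.resize(x[90:218,250:378],(384,384)),cv2.resize(y[:,100:400],(300,384))]))
```

```text
15.75 [0.4797399  0.35215875 0.21870897] [-0.72678713  0.19458741 -2.79356165] 0.033581140713762454
```

View pics/s7.png

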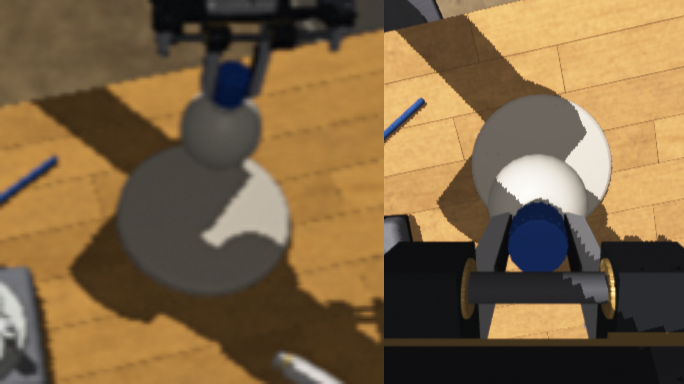

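The flask hangs upright above the bat, so I'm lowering it.

Emit:
send_rows([
  [0,0,-15,0],
  [0,0,-35,0],
  [0,0,-55,0],
  [0,0,-75,0],
  [0,0,-95,0],
  [0,0,-108,0],
  [0,0,-115,0],
  [0,0,-117,0],
])

```text
t: 16.65
tcp_pos: [0.4802, 0.3513, 0.1017]
orientation: [0.695, -0.133, 0.133, -0.694]
wrist_force: [0.2, 1.1, -2.0]
gripper_width: 0.0337
```

Emit:
send_rows([
  [0,0,-1,0],
  [0,0,-2,0],
  [0,0,-3,0],
  [0,0,-4,0],
  [0,0,-5,0],
  [0,0,-5,0],
  [0,0,-5,0],
  [0,0,-5,0],
])

```text
t: 17.45
tcp_pos: [0.4802, 0.352, 0.0971]
orientation: [-0.694, 0.133, -0.133, 0.695]
wrist_force: [-0.2, 0.4, -2.5]
gripper_width: 0.0332
```

Not touching yet: the force still shows the full weight.

Emit:
send_rows([
  [0,0,-0.5,0],
  [0,0,-1,0],
  [0,0,-1.5,0],
  [0,0,-2,0],
  [0,0,-2,0],
  [0,0,-2,0],
  [0,0,-2,0],
  [0,0,-2,0],
])

```text
t: 18.25
tcp_pos: [0.4803, 0.3521, 0.0962]
orientation: [-0.694, 0.132, -0.133, 0.695]
wrist_force: [-1.8, -0.8, 5.2]
gripper_width: 0.0335
```

Emit:
send_rows([
  [0,0,0.5,0],
  [0,0,0.5,0],
  [0,0,0.5,0],
  [0,0,0.5,0],
  [0,0,0.5,0],
  [0,0,0.5,0],
  [0,0,0.5,0],
  [0,0,0.5,0],
], gripper=1)

```text
t: 19.05
tcp_pos: [0.4801, 0.352, 0.0956]
orientation: [-0.695, 0.133, -0.133, 0.695]
wrist_force: [-0.0, 0.3, 0.2]
gripper_width: 0.0926
```

Emit:
send_rows([
  [0,0,10,0],
  [0,0,30,0],
  [0,0,60,0],
  [0,0,90,0],
  [0,0,115,0],
  [0,0,130,0],
  [0,-10,140,0],
  [0,-30,150,0],
])

```text
t: 19.85
tcp_pos: [0.48, 0.322, 0.2463]
orientation: [-0.694, 0.132, -0.132, 0.695]
wrist_force: [0.5, -1.2, -0.1]
gripper_width: 0.0941
```

Emit:
send_rows([
  [-1,-45,0,0],
  [-2,-90,0,0],
  [-4,-135,0,0],
  [-5,-180,0,0],
  [-6,-225,0,0],
  [-8,-270,0,0],
  [-9,-315,0,0],
  [-10,-360,0,0],
])

```text
t: 20.65
tcp_pos: [0.469, -0.0402, 0.2457]
orientation: [0.695, -0.133, 0.133, -0.694]
wrist_force: [0.6, -0.2, 0.3]
gripper_width: 0.0941
```

Run:
```python
from m import *
s=ctrl.read_state();print(s['t'],s['tcp_pos'],s['wrist_force'],s['gripper_width'])
x=ctrl.snapshot('side');y=ctrl.snapshot('top');cv2.imwrite('pics/s8.png',x);cv2.imwrite('pics/t8.png',y)
p=capseg(x,roi=(280,120,350,200));q=capseg(y,roi=(110,180,200,270))
print(p,q,tri([ray(cal('side'),p[0]),ray(cal('top'),q[0])]))
```

```text
20.65 [ 0.46895507 -0.04015371  0.24574754] [ 0.60603511 -0.22005212  0.2681688 ] 0.09407306652673991
(array([321.37837838, 140.        ]), array([317, 136,  10,   9,  74], dtype=int32)) (array([141.21875   , 216.65104167]), array([134, 209,  15,  16, 192], dtype=int32)) (array([0.48016317, 0.3514906 , 0.1454799 ]), [np.float64(0.0009888845508630713), np.float64(0.0009888845508631023)])
```

View pics/s8.png

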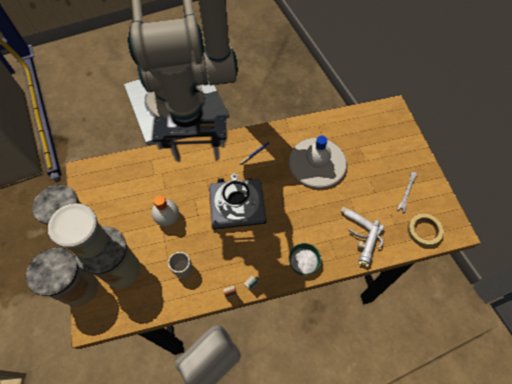

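View pics/t8.png

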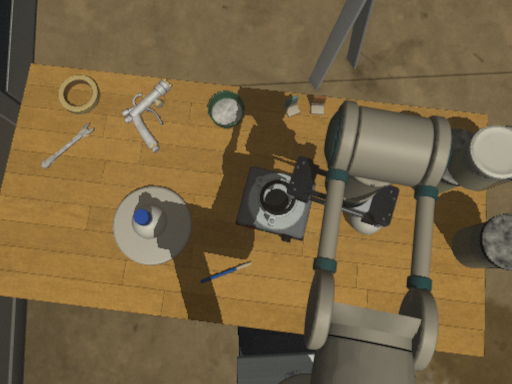

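Run:
```python
from m import *
print(ctrl.read_state()['q'])
a,b=(163,45),(388,148)
print(tri([ray(cal('side'),a),ray(cal('top'),b)]))
x=cv2.imread('pics/s8.png')
c=cal('side')
print(proj(c,[.549,-.369,.3]))
# ring check
T=np.array([.5174,.0419,.101])
for p in proj(c,[T+[.033*np.cos(t),.033*np.sin(t),0] for t in np.arange(0,6.28,.3)]): x[int(round(p[1])),int(round(p[0]))]=(0,255,0)
y=cv2.imread('pics/t8.png');
for p in proj(cal('top'),[T+[.033*np.cos(t),.033*np.sin(t),0] for t in np.arange(0,6.28,.3)]): y[int(round(p[1])),int(round(p[0]))]=(0,255,0)
cv2.imwrite('pics/r8.png',np.hstack([cv2.resize(x[165:230,200:265],(390,390),interpolation=0),cv2.resize(y[165:230,245:310],(390,390),interpolation=0)]))
```

```text
[-0.23740749  0.08600339  1.59152812 -0.00317015  1.46408616 -1.42308932]
(array([ 0.46713414, -0.04690834,  0.65844235]), [np.float64(0.0010596223387132778), np.float64(0.001059622338713255)])
[[ 75.23524778 225.58042534]]
```

View pics/r8.png

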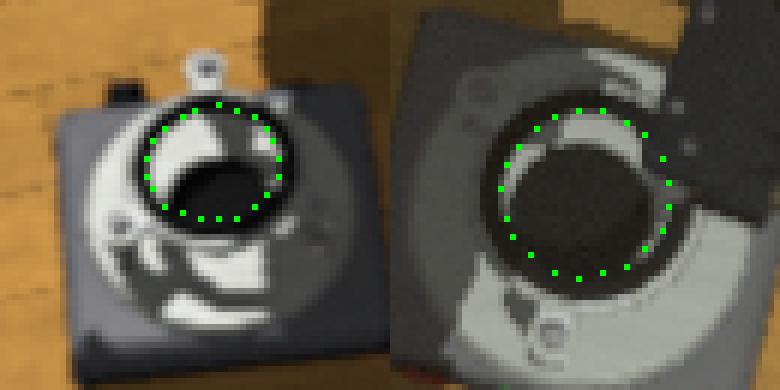

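The blue flask stands at the bat's centre and the ring projection matches. Next is the orange flask.

Emit:
send_rows([
  [0,-35,-10,0],
  [0,-75,-20,0],
  [-1,-110,-40,0],
  [-2,-130,-60,0],
  [-2,-137,-70,0],
  [-2,-137,-80,0],
  [-2,-137,-80,0],
  [-2,-137,-80,0],
])

```text
t: 21.55
tcp_pos: [0.4684, -0.1738, 0.1661]
orientation: [-0.694, 0.132, -0.132, 0.695]
wrist_force: [0.6, 0.3, 0.1]
gripper_width: 0.0941
```

Run:
```python
from m import *
s=ctrl.read_state();print(s['t'],s['tcp_pos'],s['wrist_force'],s['gripper_width'])
c=cal('wrist');im=ctrl.snapshot('wrist')
for p in proj(c,[[.4667+.017*np.cos(a),-.177+.017*np.sin(a),.132] for a in np.arange(0,6.28,.5)]):cv2.circle(im,tuple(int(v) for v in p),1,(0,255,0),-1)
cv2.imwrite('pics/w9.png',im)
```

```text
21.55 [ 0.46841854 -0.1738117   0.16609114] [0.55365125 0.31628641 0.07156078] 0.09413564106872727
```

View pics/w9.png

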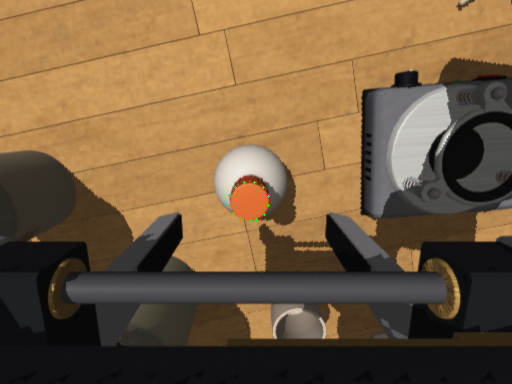

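The orange cap at (249,202) sits on my projection, so I'm descending.

Emit:
send_rows([
  [-1,-2,-15,0],
  [-1.5,-3,-35,0],
  [-1.5,-3,-55,0],
  [-1.5,-3,-72,0],
  [-1.5,-3,-83,0],
  [-1.5,-3,-88,0],
  [-1.5,-3,-89,0],
  [-1.5,-3,-89,0],
])

```text
t: 22.4
tcp_pos: [0.4672, -0.1781, 0.0772]
orientation: [0.695, -0.132, 0.133, -0.694]
wrist_force: [0.4, -0.4, 0.1]
gripper_width: 0.0942
```

Emit:
send_rows([
  [0,0,0,0],
  [0,0,0,0],
  [0,0,0,0],
  [0,0,0,0],
  [0,0,0,0],
  [0,0,0,0],
  [0,0,0,0],
  [0,0,0,0],
], gripper=-1, squeeze=45)

```text
t: 23.2
tcp_pos: [0.4667, -0.1779, 0.0766]
orientation: [-0.694, 0.133, -0.133, 0.695]
wrist_force: [0.9, 1.7, -2.1]
gripper_width: 0.0331
```

Emit:
send_rows([
  [0,0,0,0],
  [0,0,0,0],
  [0,0,0,0],
  [0,0,5,0],
  [0,0,12,0],
  [0,0,20,0],
  [0,0,25,0],
  [0,0,25,0],
])

```text
t: 24.0
tcp_pos: [0.4674, -0.1784, 0.1027]
orientation: [0.695, -0.132, 0.134, -0.694]
wrist_force: [0.9, -0.7, -3.0]
gripper_width: 0.0335
```

Emit:
send_rows([
  [0,0,25,0],
  [0,0,60,0],
  [0,0,95,0],
  [0,0,125,0],
  [3,10,137,0],
  [10,40,137,0],
  [18,80,137,0],
  [28,120,137,0],
])

```text
t: 24.8
tcp_pos: [0.4939, -0.0561, 0.2375]
orientation: [-0.694, 0.134, -0.133, 0.695]
wrist_force: [0.7, 0.0, -3.3]
gripper_width: 0.0331
```

Emit:
send_rows([
  [8,35,0,0],
  [15,65,0,0],
  [20,87,0,0],
  [22,98,0,0],
  [22.5,100,0,0],
  [22.5,100,0,0],
  [22.5,100,0,0],
  [22.5,100,0,0],
])

```text
t: 25.6
tcp_pos: [0.517, 0.0409, 0.2386]
orientation: [0.695, -0.133, 0.133, -0.694]
wrist_force: [-0.8, -0.9, -3.4]
gripper_width: 0.0337
```

Run:
```python
from m import *
s=ctrl.read_state();print(s['t'],s['tcp_pos'],s['wrist_force'],s['gripper_width'])
x=ctrl.snapshot('side');y=ctrl.snapshot('wrist');cv2.imwrite('pics/s10.png',np.hstack([cv2.resize(x[120:248,170:298],(384,384)),cv2.resize(y[:,100:400],(300,384))]))
```

```text
25.6 [0.51697377 0.04092126 0.23856191] [-0.83076781 -0.92174397 -3.44222156] 0.033719187076812526
```

View pics/s10.png

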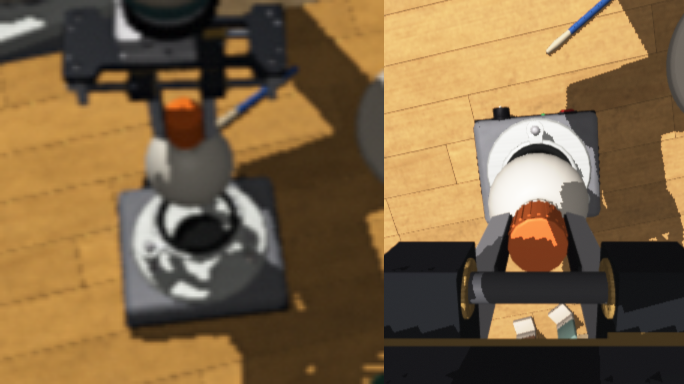

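Emit:
send_rows([
  [0,1,-10,0],
  [0,1,-25,0],
  [0,1,-40,0],
  [0,1,-55,0],
  [0,1,-67,0],
  [0,1,-73,0],
  [0,1,-76,0],
  [0,1,-77,0],
])

```text
t: 26.5
tcp_pos: [0.5173, 0.043, 0.1616]
orientation: [-0.694, 0.133, -0.133, 0.695]
wrist_force: [-0.4, -0.3, -3.2]
gripper_width: 0.0334
```

Emit:
send_rows([
  [0,0,-0.5,0],
  [0,0,-1,0],
  [0,0,-2,0],
  [0,0,-3,0],
  [0,0,-4,0],
  [0,0,-5,0],
  [0,0,-5,0],
  [0,0,-5,0],
])

```text
t: 27.3
tcp_pos: [0.5176, 0.0426, 0.157]
orientation: [0.695, -0.132, 0.133, -0.694]
wrist_force: [0.6, -2.1, 1.0]
gripper_width: 0.0333
```

Contact at z = 0.157, as predicted. I'm pressing down in steps with a 1 mm y correction.

Emit:
send_rows([
  [0,-0.5,-1,0],
  [0,-1,-2.5,0],
  [0,-1,-4,0],
  [0,-1,-5.5,0],
  [0,-1,-7,0],
  [0,-1,-8.5,0],
  [0,-1,-9.5,0],
  [0,-1,-9.5,0],
])

```text
t: 28.1
tcp_pos: [0.5178, 0.0419, 0.1474]
orientation: [-0.694, 0.132, -0.133, 0.695]
wrist_force: [1.1, -1.8, 4.0]
gripper_width: 0.0333
```

Emit:
send_rows([
  [0,0,-0.5,0],
  [0,0,-1,0],
  [0,0,-1.5,0],
  [0,0,-2,0],
  [0,0,-2,0],
  [0,0,-2,0],
  [0,0,-2,0],
  [0,0,-2,0],
])

```text
t: 28.9
tcp_pos: [0.5178, 0.0419, 0.1456]
orientation: [-0.694, 0.132, -0.133, 0.695]
wrist_force: [1.6, -2.3, 5.9]
gripper_width: 0.0328
```

Run:
```python
from m import *
for i in range(2):
    x=ctrl.snapshot('side');s=ctrl.read_state();print(s['t'],s['tcp_pos'],s['wrist_force'],s['wrist_torque'],s['gripper_width'])
y=ctrl.snapshot('wrist');cv2.imwrite('pics/s11.png',np.hstack([cv2.resize(x[140:240,180:280],(384,384)),cv2.resize(y[:,100:400],(300,384))]))
p=capseg(x,(3,190,120),(14,255,255),(210,150,260,205));print(p)
for z in (.2,.212): print(proj(cal('side'),[.5174,.0419,z]))
```

```text
28.95 [0.51786428 0.04185105 0.14565056] [ 2.13564428 -1.29631654  5.75524836] [-0.22776623 -0.16976483 -0.02413355] 0.0331690470269693
29.0 [0.51782387 0.04186238 0.14562524] [ 1.27043635 -1.64597587  6.63121142] [-0.24914359 -0.21971513  0.02170743] 0.03337838857806947
(array([234.02173913, 172.93478261]), array([228, 170,  12,   7,  46], dtype=int32))
[[233.12410414 175.38741089]]
[[232.86160572 173.23898887]]
```

View pics/s11.png

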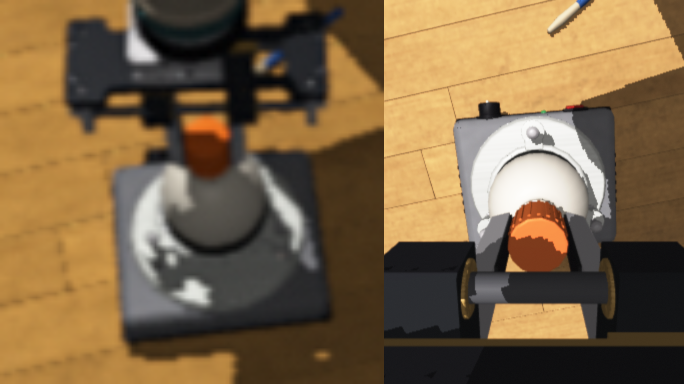

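Emit:
send_rows([
  [0.3,-0.3,-0.5,0],
  [0.5,-0.5,-1,0],
  [0.5,-0.5,-1,0],
  [0.5,-0.5,-1,0],
  [0.5,-0.5,-1,0],
  [0.5,-0.5,-1,0],
  [0.5,-0.5,-1,0],
  [0.5,-0.5,-1,0],
])

```text
t: 29.85
tcp_pos: [0.518, 0.0417, 0.1446]
orientation: [-0.694, 0.132, -0.133, 0.695]
wrist_force: [0.9, -0.8, 5.9]
gripper_width: 0.0331
```

Emit:
send_rows([
  [0,0,-0.3,0],
  [0,0,-0.6,0],
  [0,0,-1,0],
  [0,0,-1,0],
  [0,0,-1,0],
  [0,0,-1,0],
  [0,0,-1,0],
  [0,0,-1,0],
])

```text
t: 30.65
tcp_pos: [0.518, 0.0417, 0.1439]
orientation: [-0.694, 0.132, -0.133, 0.695]
wrist_force: [0.3, -2.0, 7.8]
gripper_width: 0.0336
```

Emit:
send_rows([
  [0,0,-0.5,0],
  [0,0,-1,0],
  [0,0,-1.5,0],
  [0,0,-1.5,0],
  [0,0,-1.5,0],
  [0,0,-1.5,0],
  [0,0,-1.5,0],
  [0,0,-1.5,0],
])

```text
t: 31.45
tcp_pos: [0.5182, 0.0416, 0.1438]
orientation: [-0.694, 0.132, -0.134, 0.695]
wrist_force: [-1.4, -2.4, 15.2]
gripper_width: 0.0336
```

Run:
```python
from m import *
x=ctrl.snapshot('side');s=ctrl.read_state();print(s['t'],s['tcp_pos'],s['wrist_force'],s['wrist_torque'],s['gripper_width'])
y=ctrl.snapshot('wrist');cv2.imwrite('pics/s12.png',np.hstack([cv2.resize(x[150:230,190:270],(400,400)),cv2.resize(y[130:280,160:310],(400,400))]))
c=cal('wrist');h=cv2.inRange(cv2.cvtColor(y,cv2.COLOR_BGR2HSV),(3,190,60),(14,255,255));print(cv2.boundingRect(h))
n=np.array([.929,-.369,0])
for z in (.156,.158,.160,.162,.164,.164): print(z,proj(c,np.array([.5174,.0419,z])-.017*n),proj(c,np.array([.5174,.0419,z+.036])-.017*n))
```

```text
31.5 [0.51821442 0.04160016 0.14380436] [-2.02217495 -1.13205758 15.04991563] [-0.11842262  0.37993903 -0.01457548] 0.03346693339640976
(224, 105, 72, 166)
0.156 [[253.23280692 195.76315397]] [[253.30938783 212.19417019]]
0.158 [[253.23633606 196.52035689]] [[253.3146316 213.3192624]]
0.16 [[253.2399367 197.2929016]] [[253.32000532 214.47223407]]
0.162 [[253.24361104 198.08125914]] [[253.32551386 215.65413448]]
0.164 [[253.24736136 198.88592   ]] [[253.33116238 216.86606621]]
0.164 [[253.24736136 198.88592   ]] [[253.33116238 216.86606621]]
```

View pics/s12.png

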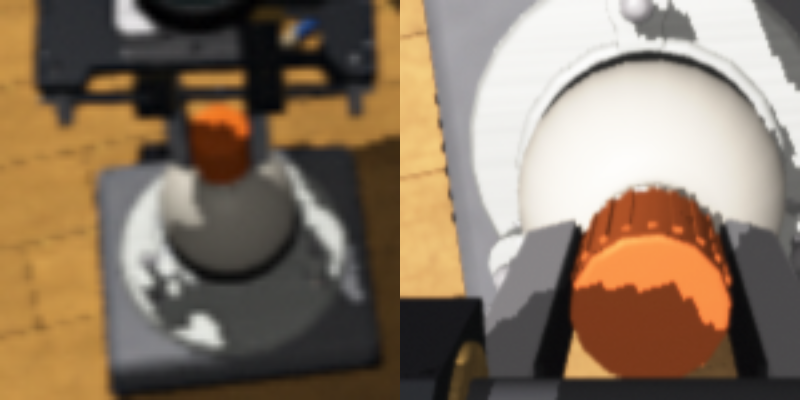

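The arm has stalled at z = 0.1438 while the force jumped from 7.8 to 15 N, so the ring is on its stops. One last look at the whole scene, then I'll hand in.

Run:
```python
from m import *
x=ctrl.snapshot('side');y=ctrl.snapshot('top')
p=capseg(x,roi=(280,120,350,200));q=capseg(y,roi=(110,180,200,270))
print(tri([ray(cal('side'),p[0]),ray(cal('top'),q[0])])[0])
a=cv2.imread('pics/side0.png')
for nm,(x0,y0,x1,y1) in dict(beaker=(165,248,195,280),tile=(240,270,262,295),brush=(238,140,262,166)).items(): print(nm,np.abs(a[y0:y1,x0:x1].astype(int)-x[y0:y1,x0:x1]).mean())
cv2.imwrite('pics/s13.png',x)
s=ctrl.read_state();print(s['t'],s['tcp_pos'],s['wrist_force'],s['gripper_width'])
```

```text
[0.48013813 0.3514906  0.14543984]
beaker 6.301041666666666
tile 7.007272727272727
brush 73.6917735042735
31.65 [0.51821609 0.04162754 0.14380998] [-0.76864355 -0.91955011 15.71035165] 0.03344485915658897
```

View pics/s13.png

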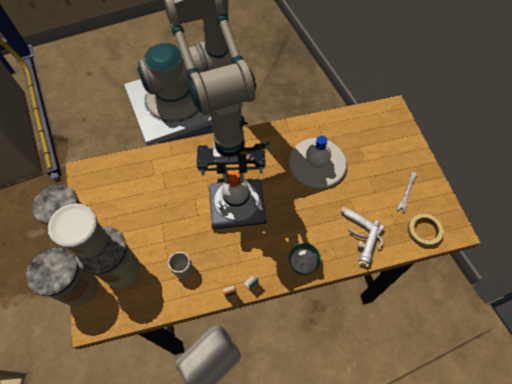

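```bash
python3 -c "
from rig import ctrl
print(ctrl.hand_in())"
```

```text
the job is handed in; nothing more can be done
None
```

The job is handed in at about 32 s of the 64 s allowed. The blue-capped flask stands released on the bat. The orange-capped flask is in the ring, and the arm is still gripping it and pressing it down.

**Last checks**
- **Blue flask:** its cap measures at (0.480, 0.351), about the bat's centre, at the same height as when I let go, so it is upright.
- **Orange flask:** the arm stopped at z = 0.1438, about 13 mm below first contact, while the upward force rose from 8 to 15 N. I take that as the ring being fully down on its stops. I had no direct reading of the ring itself.
- **Beaker and tile:** unchanged in the last side picture.
- **Brush:** the gripper covered it in the last picture. It looked undisturbed in the pictures taken after the blue flask was placed.

**What went wrong or disagreed**
- **Missed grasps:** my first two grips on the blue cap closed on nothing, which left that flask unmoved. The pictures showed the fingertips about 36 mm higher than the stated tip distance implies. I lowered later grips by that amount, and both flasks were then held firmly.

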